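# Shut the parts hopper's flap and lock it with the wing screw

## Task

Push the tin hopper's copper drop flap fully shut with a fingertip, then lock it: wind the brass wing screw beside it clockwise (seen from above) until it is fully home, by stroking its wings round with a fingertip. Only push; do not pinch the wings. Leave the loose clock parts on and around the hopper where they are.

Things in the scene. Friction and masses are not known exactly. Their poses are not given: they have to be found in the camera images.
- hopper: Fixed, level tin parts hopper, 256 x 200 mm. Origin on the table, below the flap's hinge line; z up. In its own frame: outlet deck x -90 to +36 mm, y -100 to +100, top 55 mm high (an open trough under the flap), then the open stock bin x +36 to +166 mm, walls 125 mm high. The bin wall, 36 mm from the screw axis, stops a finger circling the screw; its -x and both y sides are free.
- flap (a joint): Angle of the copper flap (rad): 0 = shut and level, opens to 1.1, starts ajar at 0.4 to 0.9. Plate 80 x 88 x 4 mm, hinged at hopper x = 0, z = 58 mm; shut, it reaches x = -80 mm (y -2 to +86 mm) with its top 60 mm above the table. Its free edge rises as it opens. Friction (0.06 N m) holds it where it is left; 1 to 3 N downward on it closes it.
- flap_edge (a point): Middle of the flap's free edge (hopper y = +42 mm), on its upper face.
- screw (a joint): Turn of the brass wing screw (rad), growing clockwise seen from above: starts at 0 to 2.4, hard stop (fully home) at 8.0. Vertical axis at hopper x = 0, y = -55 mm. At 0, wing A points along hopper +y, wing B along -y. Loose (0.04 N m friction), stays where left. Sinks 6 mm per turn: hub's underside 85.6 mm above the table at 0, 78 mm at home.
- screw_top (a point): Top of the screw's hub, on its axis, 21 mm above the hub's underside. Hub radius 9 mm at the foot, 7 mm above. Below the hub a fixed steel boss, 26 x 26 mm, reaches 71 mm above the table.
- wing_tip_a (a point): Outer end of wing A, 32 mm from the axis, at mid-height of the wing. Each wing is upright, 6 mm thick, 20 mm high (from 2 to 22 mm above the hub's underside), and runs from the hub out to 32 mm.
- wing_tip_b (a point): Outer end of wing B, opposite wing A, likewise.
- wing_backs: The trailing halves (3 mm of the thickness) of both wings: the faces to push on for clockwise turning. Origin on the screw axis at the hub's underside; turns with the screw.
- wing_fronts: The leading halves of both wings, the other faces. Same origin. Pressing on backs and fronts at once is a pinch.
- escape_wheel: Loose brass escape wheel, 83 mm across, 4 mm thick, flat on the table; origin under its centre. Leave alone.
- pallet_arbor: Loose steel pallet arbor, 80 mm long along its x, with cross arms 44 mm wide, 16 mm high; lies on the table. Leave alone.
- oil_pot: Loose amber glass oil pot, 40 mm across, 30 mm high, upright on the table. Leave alone.
- weight: Loose brass clock weight, 36 mm across, 55 mm high, upright on the table. Leave alone.
- screwdriver: Loose screwdriver, 150 mm long, lying on the table. Leave alone.
- boxwood_peg: Loose boxwood peg, 16 mm across, 35 mm high, standing on the hopper deck (top 90 mm above the table) near the deck's front corner on the screw's side. Origin under its centre. Leave alone.
- collet: Loose verdigris-green brass hand collet, 22 mm across, 12 mm high, on the hopper deck in front of the screw. Origin under its centre. Leave alone.

How it is judged (in metres and radians):
On the way, in this order (a step that is already met when the one before it is completed fails the run):
1. the flap is pushed shut, before the screw is home (value of joint flap below 0.06 rad), for 0.2 s.
2. the wing screw is wound fully home with the flap shut (value of joint flap below 0.06 rad and value of joint screw above 7.75 rad), for 0.2 s.
At the end, for the whole second after the job is handed in: The flap is shut (within 0.06 rad of level) and the wing screw is within 0.25 rad of its stop at 8.0 rad, both at rest (all of step 2 and velocity of joint screw between -0.1 and 0.1 rad/s and velocity of joint flap between -0.1 and 0.1 rad/s); the robot touches nothing.
It fails at once if the wings are pinched: pressed from both sides at once (contact force between the fingers and wing_backs above 2 N and contact force between the fingers and wing_fronts above 2 N).
It fails at once if a loose part is moved more than 12 mm, lifted or carried (distance of any of escape_wheel, pallet_arbor, oil_pot, weight, screwdriver, boxwood_peg, collet from where it was at the start of the episode above 0.012 m).
It also fails if it takes over 72 s, if anything falls off the work surface, if the arm or the gripper's body presses on something with over 40 N, if the wrist force passes 120 N, or if a joint passes its speed limit or range.

## Robot

A 6-joint arm with a two-finger parallel gripper is mounted at the origin on the work surface. World frame = base frame: x ahead of the robot, y to its left, z up, the work surface at z = 0. Lengths are in m, angles in degrees, forces in N, time in s.
With the tool pointing down it reaches from about 0.325 to 0.775 m from the base axis. Payload 5.5 kg.
Tool frame: the origin (TCP) lies midway between the tips of the shut fingers; the grasp point (between the pads) lies 19 mm behind it; z points along the fingers, y is the line along which they close (so a half turn about z gives the same grasp; the last joint's range is limited). The gripper opens to 85 mm and grips with 20 to 120 N. Pads are 22 mm wide; open, the fingers measure 114 mm over their backs; the gripper's body (76 mm by 85 mm) begins 54 mm behind the grasp point. The pads swing forward as they close: fully open they stand 13 mm farther back than shut.
Start: joints at [-72.118, 5.22, 70.514, -0, 104.267, -3.249], TCP at [0.216, -0.56, 0.231] pointing down, gripper open.
Joint ranges: [-164.24, 164.24], [-49.07, 125.15], [9.68, 141.18], [-86.29, 266.29], [3.28, 154.24], [-151.56, 151.56]. Speed limits (degrees/s): [147.25, 147.25, 172.46, 180, 180, 180].

## Interface

Orientations are given as a 3x3 rotation matrix whose columns are the frame's x, y, z axes.
In Python, from station import ctrl, kin, optics, ticket gives the robot as it stands. Calls block until the motion is done:
- ctrl.move_pose(position, orientation): joint-space move of the TCP to a pose.
- ctrl.move_l(position, orientation=None, feed=0.15, stop_force=None): straight line of the TCP; orientation=None keeps the orientation; feed is the mean speed in m/s. With stop_force (N) it stops when the force on the tool has changed by that much, and returns True; else False.
- ctrl.movej(angles): joint-space move.
- ctrl.move_gripper(opening, squeeze=None): opening from 0.0 (shut) to 1.0 (fully open); squeeze is the grip in N (None keeps the last); returns when the fingers have stopped.
- ctrl.pause(seconds).
- kin.inverse_kinematics(position, orientation): joint angles nearest the present ones, or None.
- optics.camera(name): name is "scene" or "top"; returns (picture, depth): 384x512x3 uint8, red, green, blue; 384x512 float32, m along the optical axis (not along the pixel's ray), 0 where there is no reading.
- optics.get_calibration(name): a dict with "fx", "fy", "cx", "cy" (pixels), "world_to_cam" (4x4, takes a point from world to camera coordinates). Camera axes: x right, y down, z forward; pixel columns grow to the right and rows downward; lengths in m; the calibration is good to about 2 mm. A picture is of the moment at which its call begins. get_calibration takes no time and is no camera call.
A pose or a line that the arm cannot do raises ctrl.PlanningError and nothing moves.
- ticket.close_job(): hands the job in; it is judged then, once.
Readings, each from a call of its own:
- ctrl.read_time_s(): time.
- ctrl.read_joint_positions(): joint angles.
- ctrl.read_joint_velocities(): joint speeds.
- ctrl.read_joint_efforts(): joint torques, N m.
- ctrl.read_tool_pos(): TCP position.
- ctrl.read_ee_rot(): TCP orientation.
- ctrl.read_contact_force(): force on the tool from outside, world axes, zero at the start.
- ctrl.read_torque(): the same for the moment, N m.
- ctrl.read_finger_gap(): opening from 0.0 (shut) to 1.0 (fully open).
- ctrl.read_finger_force(): force on a finger pad.
Only numpy, scipy, OpenCV 4.12 (cv2) and the standard library are available. Lean on these libraries where they do the work, as an engineer would, in place of code of your own. Each camera call takes 0.05 s, during which the arm holds its last target. There are 200 camera calls.

## Working session

There is one attempt and no reset: what is moved stays moved. The work goes in short steps, each a Python script; the robot and the scene stay as the last script left them, time stands still between calls to the robot, and variables do not carry over. Pictures are saved under pics/ and viewed, at most 10 in all, crops included, and the job is handed in when it is done.

```bash
ls; mkdir -p pics
python3 - <<'E'
from station import ctrl,optics
import cv2,numpy as np
for n in("scene","top"):
    p,d=optics.camera(n); cv2.imwrite(f"pics/{n}0.png",p[:,:,::-1]); np.savez(f"{n}0.npz",p=p,d=d)
    c=optics.get_calibration(n); W=np.linalg.inv(c["world_to_cam"]); print(n,c["fx"],c["cx"],c["cy"],W.round(3).tolist(),(d>0).mean())
a=cv2.imread("pics/scene0.png");b=cv2.imread("pics/top0.png")
print(ctrl.read_time_s())
E
```

```text
pics
scene 482.78732960584676 249.5176572068614 197.77369517070716 [[-0.775, 0.425, -0.467, 1.091], [0.632, 0.516, -0.578, 0.731], [-0.005, -0.744, -0.668, 0.911], [0.0, 0.0, 0.0, 1.0]] 0.9958546956380209
top 487.1153267315818 257.0625002280554 202.59978112044755 [[0.005, -0.989, 0.15, 0.324], [-1.0, -0.005, -0.001, 0.021], [0.002, -0.15, -0.989, 1.328], [0.0, 0.0, 0.0, 1.0]] 0.9957071940104166
0.1
```

View pics/top0.png

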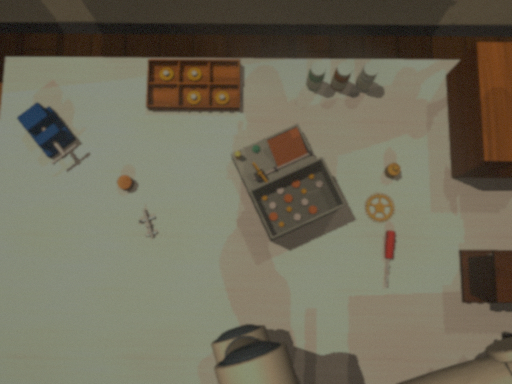

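View pics/scene0.png

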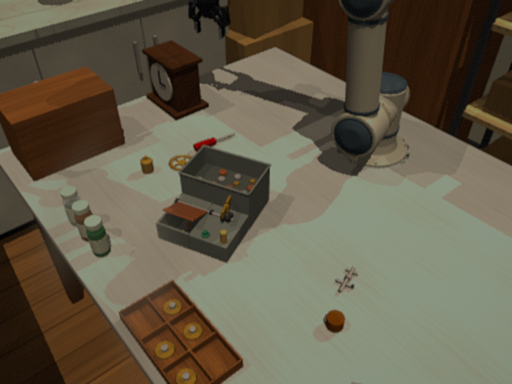

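The top view shows the hopper at pixels (235–345, 125–238). Its deck faces away from the robot, with the flap at (288,147), the screw at (260,172), the collet at (256,149) and the peg at (239,155). I'll measure these using depth and colour.

```bash
cat > h.py <<'E'
import numpy as np,cv2
from station import ctrl,kin,optics,ticket
def cloud(n,d):
    c=optics.get_calibration(n); v,u=np.indices(d.shape)
    P=np.stack([(u-c["cx"])/c["fx"]*d,(v-c["cy"])/c["fy"]*d,d],-1)
    W=np.linalg.inv(c["world_to_cam"]); return P@W[:3,:3].T+W[:3,3]
E
python3 - <<'E'
from h import *
top=np.load("top0.npz"); sc=np.load("scene0.npz")
Pt=cloud("top",top["d"]); Ps=cloud("scene",sc["d"])
for n,P in(("top",Pt),("scene",Ps)):
    roi=(P[...,0]>.3)&(P[...,0]<.65)&(abs(P[...,1]+.06)<.25)
    for lo,hi in((.118,.132),(.05,.06),(.05,.14)):
        m=roi&(P[...,2]>lo)&(P[...,2]<hi)
        m=cv2.morphologyEx(m.astype(np.uint8),cv2.MORPH_OPEN,np.ones((2,2))) >0
        k,l,s,_=cv2.connectedComponentsWithStats(m.astype(np.uint8)); i=1+np.argmax(s[1:,4]); m=l==i
        r=cv2.minAreaRect(P[m][:,:2].astype(np.float32)*1000); print(n,lo,hi,m.sum(),np.round(r[0],1),np.round(r[1],1),round(r[2],2),np.median(P[m][:,2]).round(4))
for n,s,(x,y,w,h) in(("top",top,(220,115,140,130)),("scene",sc,(150,140,130,120))):
    cv2.imwrite(f"pics/{n}c.png",cv2.resize(s["p"][y:y+h,x:x+w,::-1],None,fx=4.5,fy=4.5,interpolation=cv2.INTER_CUBIC))
E
```

```text
top 0.118 0.132 82 [433.7 -50.1] [19.1 78.4] 11.99 0.1265
top 0.05 0.06 783 [493.2  -2.8] [323.8 111.4] 11.14 0.0563
top 0.05 0.14 6251 [512.6 -84.8] [329.2 281.1] 11.34 0.0711
scene 0.118 0.132 699 [788.2 221.1] [1162.4  235.5] 47.8 0.1227
scene 0.05 0.06 868 [853.4 338.4] [909.5 123.9] 51.0 0.0552
scene 0.05 0.14 5942 [790.3 219.2] [1162.4  241.3] 47.8 0.0751
```

View pics/topc.png

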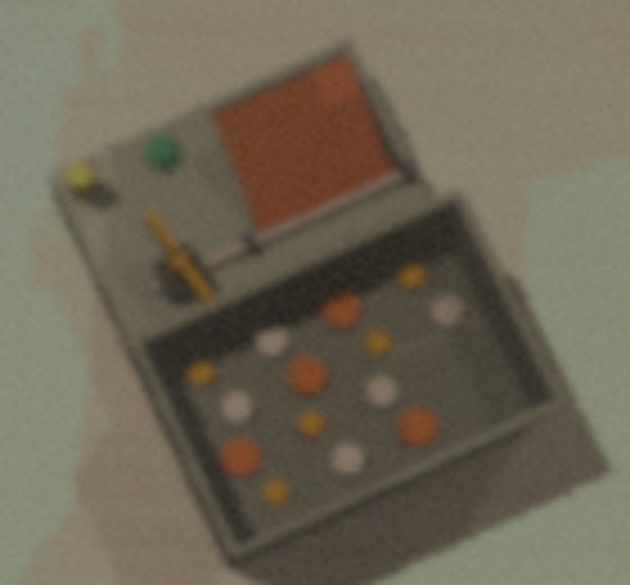

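View pics/scenec.png

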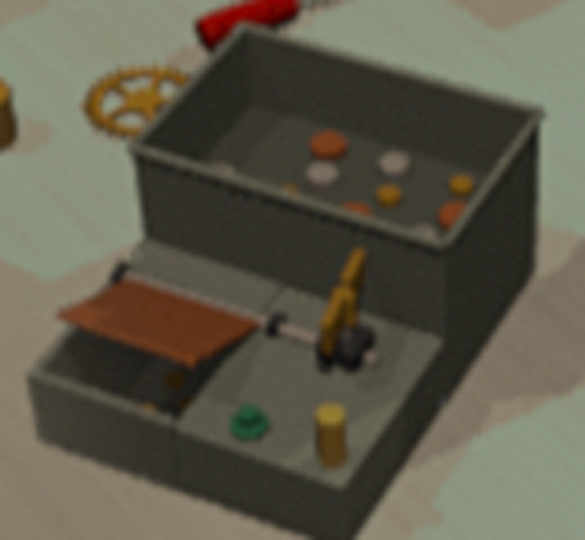

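The crops show the rim corners clearly. In the top crop they are at (145,345), (462,195), (552,402) and (228,560). In the scene crop they are at (447,240), (135,147), (245,25) and (540,110). The wings run (150,215)–(212,298) in the top crop. I'll cast these onto their known heights and fit the pose.

```bash
cat >> h.py <<'E'
def cast(n,uv,z):
    c=optics.get_calibration(n); W=np.linalg.inv(c["world_to_cam"]); uv=np.atleast_2d(uv).astype(float)
    r=np.c_[(uv[:,0]-c["cx"])/c["fx"],(uv[:,1]-c["cy"])/c["fy"],np.ones(len(uv))]@W[:3,:3].T
    return W[:3,3]+r*((z-W[2,3])/r[:,2])[:,None]
def fit(H,X):
    hc,xc=H.mean(0),X.mean(0); a=H-hc;b=X-xc
    th=np.arctan2((a[:,0]*b[:,1]-a[:,1]*b[:,0]).sum(),(a*b).sum()); R=np.array([[np.cos(th),-np.sin(th)],[np.sin(th),np.cos(th)]])
    return R,xc-R@hc,th
E
python3 - <<'E'
from h import *
px=lambda n,q:(np.array(q)+.5)/4.5-.5+np.array({"top":(220,115),"scene":(150,140)}[n])
H=np.array([(36,-100),(36,100),(166,100),(166,-100),(-90,-100),(-90,100)])/1e3
Z=np.array([.125]*4+[.055]*2)
Q={"top":[(145,345),(462,195),(552,402),(228,560),(50,180),(350,42)],"scene":[(447,240),(135,147),(245,25),(540,110),(343,490),(30,375)]}
X={}
for n in Q:
    X[n]=np.array([cast(n,p,z)[0,:2] for p,z in zip(px(n,Q[n]),Z)])
    R,t,th=fit(H,X[n]); print(n,t.round(4),np.degrees(th).round(2),((X[n]-(H@R.T+t))*1e3).round(1).tolist())
R,t,th=fit(np.r_[H,H],np.r_[X["top"],X["scene"]]); print("both",t.round(4),np.degrees(th).round(2)); np.savez("pose.npz",R=R,t=t)
hf=lambda n,q,z:((cast(n,px(n,q),z)[:,:2]-t)@R*1e3).round(1).tolist()
print("peg",hf("top",[(80,177)],.09),hf("scene",[(330,412)],.09))
print("collet",hf("top",[(162,151)],.065),hf("scene",[(249,422)],.062))
w=hf("top",[(150,215),(180,258),(212,298)],.104); print("wing top",w)
print("wing scene",hf("scene",[(357,253),(345,290),(333,322)],.104))
print("flap top",hf("top",[(350,55),(215,112),(262,232),(402,172)],.06),"scene",hf("scene",[(60,315),(190,360),(258,325)],.06))
# flap free edge height by two views
def ray(n,q):
    W=np.linalg.inv(optics.get_calibration(n)["world_to_cam"]);o=W[:3,3];d=cast(n,px(n,[q]),0)[0]-o;return o,d/np.linalg.norm(d)
def tri(a,b):
    o,d=ray("top",a);p,e=ray("scene",b);s=np.linalg.lstsq(np.c_[d,-e],p-o,rcond=None)[0];A,B=o+s[0]*d,p+s[1]*e
    m=(A+B)/2;return (np.r_[R.T@(m[:2]-t),m[2]]*1e3).round(1),(np.linalg.norm(A-B)*1e3).round(1)
print("flap edge",tri((215,112),(190,360)),tri((350,55),(60,315)),"wing",tri((150,215),(333,322)),tri((212,298),(357,253)))
E
```

```text
top [ 0.6097 -0.0369] -154.86 [[0.3, -5.5], [1.9, -2.3], [2.0, 4.8], [-1.6, 3.4], [-2.0, -1.0], [-0.7, 0.5]]
scene [ 0.6089 -0.0363] -154.3 [[-1.6, -2.4], [-0.7, 0.8], [-1.5, -0.5], [0.6, -0.9], [3.4, 1.1], [-0.2, 1.8]]
both [ 0.6093 -0.0366] -154.58
peg [[-73.9, -84.6]] [[-74.5, -84.6]]
collet [[-73.8, -32.2]] [[-76.2, -34.8]]
wing top [[-33.2, -58.8], [-3.2, -53.9], [25.6, -47.3]]
wing scene [[29.4, -47.6], [-0.5, -55.6], [-25.9, -61.5]]
flap top [[-80.8, 95.5], [-83.3, 7.2], [-5.3, 1.0], [-2.9, 92.1]] scene [[-46.7, 105.6], [-46.8, 19.6], [-5.9, -0.9]]
flap edge (array([-74.6,   1.4,  92.7]), np.float64(2.3)) (array([-72.4,  87. ,  90. ]), np.float64(4.4)) wing (array([-31.1, -61.6, 109.1]), np.float64(5.1)) (array([ 26.4, -48.4, 106.9]), np.float64(1.6))
```

Pose: the two views agree on the hopper at (0.609, −0.037), yaw −154.6°. The peg, collet and screw axis land where they should, the flap is about 0.43 rad open, and the screw is at about 1.37 rad. Next I push the flap shut.

```bash
cat >> h.py <<'E'
_p=np.load("pose.npz") ; R,t=_p["R"],_p["t"]
def wp(x,y,z): return np.r_[R@(np.array([x,y])/1e3)+t,z/1e3]   # hopper mm -> world m
def ori(s): x=np.r_[s*R[:,0],0]; z=np.array([0,0,-1.]); return np.c_[x,np.cross(z,x),z]
E
python3 - <<'E'
from h import *
print(ctrl.read_ee_rot())
for s in(1,-1): print(s,[np.round(q,0) if (q:=kin.inverse_kinematics(wp(*p),ori(s))) is not None else None for p in((-66,42,150),(-30,-55,90),(15,-85,90))])
E
```

```text
[[ 9.32768500e-01  3.60475550e-01 -5.51611486e-04]
 [ 3.60475962e-01 -9.32767022e-01  1.66221111e-03]
 [ 8.46614606e-05 -1.74930084e-03 -9.99998466e-01]]
1 [array([  -7.,   19.,   63.,   -0.,   98., -122.]), array([  -1.,    8.,   82.,   -0.,   90., -116.]), array([  -0.,    0.,   90.,   -0.,   90., -115.])]
-1 [array([-7., 19., 63., -0., 98., 58.]), array([-1.,  8., 82., -0., 90., 64.]), array([-0.,  0., 90., -0., 90., 65.])]
```

Run:
```python
from h import *
ctrl.move_gripper(0.0); O=ori(-1)
ctrl.move_pose(wp(-66,42,200),O); print(ctrl.read_time_s(),ctrl.read_contact_force())
ctrl.move_l(wp(-66,42,110),O,feed=.15)
f0=np.array(ctrl.read_contact_force())
print(ctrl.move_l(wp(-66,42,56),feed=.03,stop_force=10),ctrl.read_tool_pos(),np.array(ctrl.read_contact_force())-f0,ctrl.read_finger_gap())
ctrl.move_l(wp(-66,42,170),feed=.15)
ctrl.move_pose(wp(-27,-120,175),O)
print(ctrl.read_time_s())
for n in("scene","top"):
    p,d=optics.camera(n); np.savez(f"{n}1.npz",p=p,d=d)
a,b=[np.load(f"{n}1.npz")["p"] for n in("top","scene")]
im=np.hstack([cv2.resize(a[90:250,210:360],(450,480)),cv2.resize(b[110:270,150:266],(348,480))])
cv2.imwrite("pics/after_flap.png",im[:,:,::-1])
```

```text
3.3417 [ 0.30400218 -0.59020102  0.17384337]
True [ 0.68689634 -0.04623016  0.06001171] [-0.63060187  0.24176476  5.42496103] -0.002227114027731612
7.2083
```

View pics/after_flap.png

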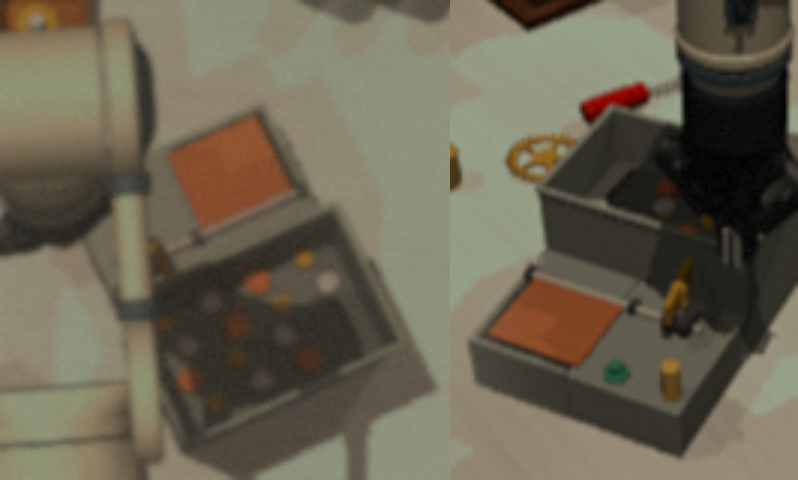

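The flap is shut: the tip stopped at z = 60.0 mm, and the picture shows the flap level with the deck. The wings look unmoved, at (675,290) in the right panel. Now the first stroke, pushing wing B from behind.

```bash
cat >> h.py <<'E'
def cp(a,z=88,rho=30): a=np.radians(a); return wp(rho*np.sin(a),-55+rho*np.cos(a),z)
def stroke(a0,a1,step=12,sf=12,z=88):
    O=ori(-1); ctrl.move_l(cp(a0,130,33),O,feed=.2)
    if ctrl.move_l(cp(a0,z,33),feed=.1,stop_force=5): print("blocked descending",ctrl.read_tool_pos()); ctrl.move_l(cp(a0,130,33)); return
    f0=np.array(ctrl.read_contact_force()); log=[]
    for a in list(np.arange(a0,a1,step)[1:])+[a1]:
        s=ctrl.move_l(cp(a,z),feed=.06,stop_force=sf); f=np.array(ctrl.read_contact_force())-f0
        log.append((int(a),round(float(np.linalg.norm(f[:2])),1)))
        if s: print("STOP at",a); break
    ctrl.move_l(cp(a-8,z),feed=.06); ctrl.move_l(cp(a-8,130),feed=.2)
    print(log,"t",ctrl.read_time_s())
def snap(name):
    p,d=optics.camera("scene"); q=optics.camera("top")[0]
    cv2.imwrite(f"pics/{name}.png",np.hstack([cv2.resize(q[115:245,220:340],(443,480)),cv2.resize(p[160:260,190:260],(336,480))])[:,:,::-1])
E
python3 - <<'E'
from h import *
stroke(207,385)
ctrl.move_l(cp(270,175,110),feed=.25); snap("s1")
E
```

```text
[(219, 0.7), (231, 0.7), (243, 1.2), (255, 1.5), (267, 1.8), (279, 1.1), (291, 1.3), (303, 0.5), (315, 0.9), (327, 1.0), (339, 1.7), (351, 0.9), (363, 0.7), (375, 1.2), (385, 1.2)] t 12.8
```

View pics/s1.png

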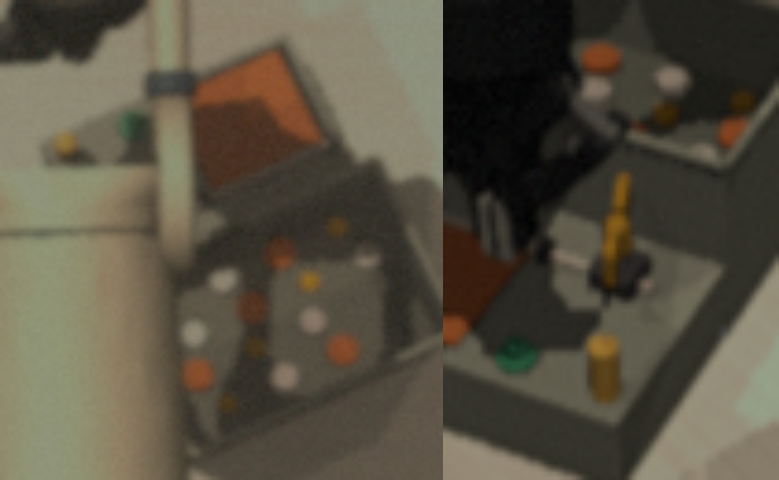

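The scene crop shows the wings running from about (623,185) to (610,270), which is a different direction from before. I'll check the angle by casting.

Run:
```python
from h import *
q=np.array([(623,180),(606,265)]);u=np.c_[190+(q[:,0]-443)/4.8,160+q[:,1]/4.8]
X=(cast("scene",u,.10)[:,:2]-t)@R*1e3; d=X[0]-X[1]; print(X.round(1),np.linalg.norm(d).round(1),"angle mod 180:",np.degrees(np.arctan2(d[0],d[1])).round(0)%180)
# earlier picture check, same method
```

```text
[[ 26.2 -45.1]
 [-34.4 -66.8]] 64.4 angle mod 180: 70.0
```

The wing line is at about 70° mod 180, which means a turn to about 250° (4.36 rad). That matches the 249° predicted from the finger's size. Now the second full stroke on wing A, then the last stroke to the stop.

Run:
```python
from h import *
ctrl.move_l(cp(230,175,60),feed=.25)
stroke(198,385)
ctrl.move_l(cp(230,140,60),feed=.25)
stroke(198,275,step=8,sf=8,z=86)
ctrl.move_l(cp(230,160,60),feed=.25); ctrl.move_pose(wp(60,-150,230),ori(-1)); ctrl.movej([-72,5,70,0,104,-3])
print(ctrl.read_time_s(),ctrl.read_contact_force()); snap("s3")
```

```text
[(210, 0.5), (222, 0.5), (234, 1.1), (246, 1.5), (258, 1.0), (270, 0.2), (282, 0.7), (294, 0.3), (306, 0.7), (318, 0.5), (330, 0.9), (342, 1.1), (354, 1.5), (366, 2.0), (378, 1.0), (385, 1.2)] t 19.775
[(206, 0.4), (214, 1.1), (222, 0.8), (230, 1.1), (238, 1.6), (246, 0.7), (254, 6.8), (262, 19.6), (270, 31.0), (275, 36.8)] t 24.325
27.75 [0.29284634 0.00869408 0.06885076]
```

View pics/s3.png

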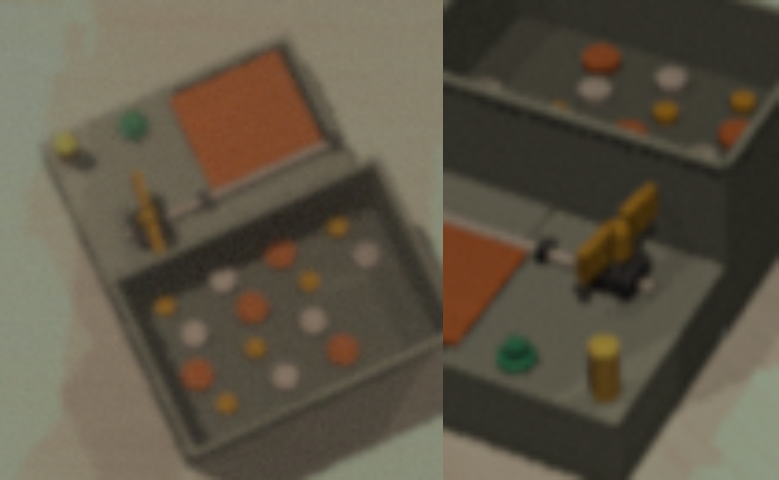

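The force rose to 37 N at the stop. The top crop shows the wings running (135,173)–(160,250), with the flap shut and the peg and collet still in place. I'll check the wing angle and the loose parts, then hand in.

Run:
```python
from h import *
q=np.array([(160,250),(135,173)]);s=443/120;u=np.c_[220+q[:,0]/s,115+q[:,1]/s]
X=(cast("top",u,.1)[:,:2]-t)@R*1e3; d=X[0]-X[1]; print(X.round(1),np.linalg.norm(d).round(1),np.degrees(np.arctan2(d[0],d[1])).round(0)%180,"expect 98")
for n,p,z in(("peg",(66,144),.09),("collet",(133,125),.065)): print(n,((cast("top",(220+p[0]/s,115+p[1]/s),z)[:,:2]-t)@R*1e3).round(1))
```

```text
[[ 25.7 -56.9]
 [-31.3 -49.3]] 57.5 98.0 expect 98
peg [[-73.2 -83.5]]
collet [[-71.6 -32. ]]
```

```bash
python3 -c "
from station import ticket
print(ticket.close_job())"
```

```text
the job is handed in; nothing more can be done
None
```

The job is handed in, with no verdict returned: the flap is shut, the wing screw is at its stop (98° mod 180 measured, 98° expected), the peg and collet are in place to within about 2 mm, and the table parts, which the arm never went near, were not re-measured.

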